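# Put the card terminal on charge

## Task

Put the card terminal back on charge: slide it flat along the desk, display end first, into the low charging bay, and push it fully home until the sprung catch on top of the bay has dropped behind its display hump and holds it on the charging contact. Do not lift or tip the terminal, and leave the markers, the receipt roll and the rubber stamp where they are.

Things in the scene. Friction and masses are not known exactly. Their poses are not given: they have to be found in the camera images.
- charging_bay: Fixed low grey sheet-metal bay, screwed to the desk, no floor (things slide on the bare desk). Origin: on the desk under the centre of its mouth. +x points into the bay (the way to push), +y left as seen facing in, z up. Tunnel 84 mm wide inside, 48 mm high, from x = 0 to 120 mm. Outside: 140 mm long, 124 mm wide over its feet; catch on the roof up to 63 mm high, 72 mm while lifted.
- bay_mouth (a point): Lower edge of the roof at the mouth, on the centre line, 48 mm above the desk (6 mm over the terminal's hump); the roof is 4 mm thick. From the mouth's two sides lead-in wings 36 mm high flare out to 26 mm before the mouth and 60 mm either side of the centre line: clear width 112 mm there, 84 mm at the mouth.
- rear_stop (a point): Rigid rear stop, 120 mm inside the mouth on the centre line, 14 mm above the desk. The terminal's display end meets it at most; held home its origin lies 37 to 45 mm inside the mouth (bay x) and its key end 30 to 38 mm outside. Sliding it takes about 1 to 3 N, passing the catch about 2 N more.
- card_terminal: Loose dark card payment terminal, keys up, 150 x 72 mm, about 0.28 kg. Origin: centre of its underside; +x to the display end, which starts 55 to 85 mm before the mouth, up to 0.3 rad askew and 30 mm off centre. Body 26 mm high with upright sides, rounded corners (ends flat for y -24 to +24 mm); the display hump, x +23 to +73 mm, 70 mm wide, is 42 mm high, its rear sloping.
- catch (a joint): Angle (rad) of the steel catch, a rocker hinged across the roof 20 mm inside the mouth, red release tab at its mouth end. 0 = down (its sprung rest), at most 0.30. Its sloping nose hangs through a slot in the roof; the display hump lifts it by about 0.2 rad in passing, and it springs back to 0 once the hump is past.
- catch_nose (a point): Lowest point of the catch's nose, 60 mm inside the mouth on the centre line, 33 mm above the desk when down. Its rear face, 2 mm farther in, holds the rear of the display hump.
- charge_contact (a joint): Travel (m) of the sprung black charging contact block, 30 mm wide, in the rear of the bay on the centre line. 0 = fully out, its face then 107 mm inside the mouth; grows as the terminal pushes it back: about 0.005 with the terminal resting on the catch, 0.013 at the rear stop. Spring 1.5 N at 0, rising to 4.8 N.
- marker_red: Loose white marker with red cap, 18 x 128 x 20 mm, lying on the desk to the right of the bay's approach; bystander. Origin: centre of its underside, y along it.
- marker_green: Loose white marker with green cap, 18 x 128 x 20 mm, lying beside the red one; bystander. Origin: centre of its underside, y along it.
- receipt_roll: Loose white paper roll standing on end, 41 mm across, 57 mm high, to the right behind the bay, beside the rubber stamp; bystander. Origin: centre of its underside.
- rubber_stamp: Loose rubber stamp with wooden handle standing upright, 28 x 46 x 75 mm, to the right behind the bay; bystander. Origin: centre of its underside.
Not all that is in view belongs to the job. Of the things that look like the card_terminal, the larger one is meant.

How it is judged:
By the outcome, as a careful person would: the job done as asked, in the order asked, and still so for the second after the job is handed in, with the robot touching nothing.
It also fails if it takes over 54 s, if anything falls off the work surface, if the arm or the gripper's body presses on something with over 40 N, if the wrist force passes 120 N, or if a joint passes its speed limit or range.

## Robot

A 7-joint arm with a two-finger parallel gripper is mounted at the origin on a cart in front of the work surface, level with it; the furniture and walls round the work are solid. World frame = base frame: x ahead of the robot, y to its left, z up, the work surface at z = 0. Lengths are in m, angles in rad, forces in N, time in s.
With the tool pointing down it reaches from about 0.4 to 0.9 m from the base axis. Payload 5.6 kg.
Tool frame: the origin (TCP) lies midway between the tips of the shut fingers; the grasp point (between the pads) lies 19 mm behind it; z points along the fingers, y is the line along which they close (so a half turn about z gives the same grasp; the last joint's range is limited). The gripper opens to 92 mm and grips with 3 to 60 N. Pads are 20 mm wide; open, the fingers measure 128 mm over their backs; the gripper's body (75 mm by 189 mm) begins 69 mm behind the grasp point.
Start: joints at [1.111, 0.468, -0.012, 1.603, 0.006, 1.071, -0.056], TCP at [0.263, -0.594, 0.215] pointing down, gripper open.
Joint ranges: [-2.53, 2.53], [-0.31, 2.02], [-1.57, 1.55], [0.28, 2.44], [-1.29, 4.43], [0.15, 1.84], [-2.92, 2.92]. Speed limits (rad/s): [2.57, 2.57, 3.14, 3.14, 3.14, 3.14, 3.14].

## Interface

Orientations are given as a 3x3 rotation matrix whose columns are the frame's x, y, z axes.
In Python, from station import env, effector, solver, viewer, workorder, search_frame, tip_of gives the robot as it stands. Calls block until the motion is done:
- env.reach(position, orientation): joint-space move of the TCP to a pose.
- env.movel(position, frame=None, rate=0.15): straight line of the TCP; frame=None keeps the orientation; rate is the mean speed in m/s.
- env.goto_joints(angles): joint-space move.
- effector.release() and effector.grasp(squeeze=None): open the fingers fully, or close them until they stop; squeeze is the grip in N (None keeps the last).
- env.pause(seconds).
- solver.inverse_kinematics(position, orientation): joint angles nearest the present ones, or None.
- env.sense(): the state.
- viewer.read_camera(name): name is "scene" or "top"; returns (picture, depth): 420x560x3 uint8, red, green, blue; 420x560 float32, m along the optical axis (not along the pixel's ray), 0 where there is no reading.
- viewer.camera_info(name): a dict with "intrinsics" (3x3 intrinsics, pixels), "eye" and "rotation" of the camera in the world. Camera axes: x right, y up, looking along -z (the intrinsics and any distortion apply to the point x, -y, -z); pixel columns grow to the right and rows downward; lengths in m; the calibration is good to about 2 mm. A picture is of the moment at which its call begins. camera_info takes no time and is no camera call.
A pose or a line that the arm cannot do raises env.PlanningError and nothing moves.
- workorder.finish_job(): hands the job in; it is judged then, once.
Trained networks look in the newest picture that a camera, given by its name, has taken for a name from the list of things; names that differ only in an ending like _2 or _b are one class to them, and where a whole thing is asked for, a point or a joint stands for the part that bears it (a point fixed in the world has none). Each returns a list of dicts, best first, with "score" (0 to 1); they miss things now and then, are a little off and sometimes report something else, mostly with a low value. They report only what shows in the picture. A call takes as long as a camera call. They do not tell look-alikes from the thing itself.
- search_frame(camera, name): "at" ([x, y, z] in m, in world coordinates, good to about 4 mm: the middle of the surface that is visible of it).
- tip_of(camera, name): "at" ([x, y, z] in m, in world coordinates, good to about 4 mm: a listed point, or the origin of a listed thing).
The state is a dict: "t": time; "joint_positions": joint angles; "joint_velocities": joint speeds; "tau": joint torques, N m; "ee_pos": TCP position; "tcp_rot": TCP orientation; "wrist_force": force on the tool from outside, world axes, zero at the start; "moment": the same for the moment, N m; "gripper_width": finger opening in m; "grasp_force": force on a finger pad.
Only numpy, scipy, OpenCV 4.12 (cv2) and the standard library are available. Lean on these libraries where they do the work, as an engineer would, in place of code of your own. Each camera call takes 0.05 s, during which the arm holds its last target. There are 200 camera calls.

## Working session

There is one attempt and no reset: what is moved stays moved. The work goes in short steps, each a Python script; the robot and the scene stay as the last script left them, time stands still between calls to the robot, and variables do not carry over. Pictures are saved under pics/ and viewed, at most 10 in all, crops included, and the job is handed in when it is done.

```bash
mkdir -p pics; cat > h.py <<'E'
import numpy as np, cv2
from station import env, effector, solver, viewer, workorder, search_frame, tip_of
def cam(n):
    p,d=viewer.read_camera(n); i=viewer.camera_info(n); return p,d,i
def cloud(d,i):
    K=np.array(i["intrinsics"]);v,u=np.mgrid[:d.shape[0],:d.shape[1]]
    x=(u-K[0,2])/K[0,0]*d;y=(v-K[1,2])/K[1,1]*d
    P=np.stack([x,-y,-d],-1)@np.array(i["rotation"]).T+np.array(i["eye"]); P[d==0]=np.nan; return P
def pix(i,p):
    K=np.array(i["intrinsics"]);q=np.array(i["rotation"]).T@(np.array(p)-np.array(i["eye"]));q=q*[1,-1,-1]
    return (K@(q/q[2]))[:2]
E
python3 - <<'E'
from h import *
for n in("scene","top"):
    p,d,i=cam(n); cv2.imwrite(f"pics/{n}0.png",p[:,:,::-1]); np.save(f"{n}0.npy",cloud(d,i))
    print({k:np.round(v,3).tolist() if not isinstance(v,str) else v for k,v in i.items()})
    for o in("card_terminal","charging_bay","catch","marker_red","marker_green","receipt_roll","rubber_stamp"):
        print(n,o,[(np.round(r["at"],3).tolist(),round(r["score"],2),pix(i,r["at"]).round().tolist()) for r in search_frame(n,o)])
    for o in("card_terminal","charging_bay","bay_mouth","rear_stop","catch_nose"):
        print(n,"tip",o,[(np.round(r["at"],3).tolist(),round(r["score"],2),pix(i,r["at"]).round().tolist()) for r in tip_of(n,o)])
print(env.sense()["t"])
E
```

```text
{'intrinsics': [[528.89, 0.0, 283.89], [0.0, 528.89, 217.912], [0.0, 0.0, 1.0]], 'eye': [-0.013, 0.4, 0.762], 'rotation': [[-0.717, 0.467, -0.517], [-0.697, -0.497, 0.518], [-0.015, 0.732, 0.682]]}
scene card_terminal [([0.462, -0.047, 0.027], 0.94, [274.0, 269.0]), ([0.528, 0.124, 0.017], 0.81, [179.0, 306.0]), ([0.596, -0.198, 0.055], 0.68, [279.0, 188.0])]
scene charging_bay [([0.601, -0.202, 0.05], 0.59, [279.0, 187.0])]
scene catch [([0.583, -0.181, 0.065], 0.69, [278.0, 190.0]), ([0.602, -0.202, 0.048], 0.4, [279.0, 188.0])]
scene marker_red [([0.399, -0.245, 0.015], 0.74, [366.0, 235.0])]
scene marker_green [([0.414, -0.302, 0.014], 0.87, [378.0, 218.0]), ([0.578, -0.378, 0.026], 0.26, [340.0, 164.0]), ([0.583, -0.176, 0.062], 0.21, [276.0, 192.0])]
scene receipt_roll [([0.645, -0.356, 0.041], 0.77, [312.0, 151.0])]
scene rubber_stamp [([0.577, -0.374, 0.028], 0.73, [340.0, 164.0]), ([0.462, -0.048, 0.028], 0.34, [274.0, 268.0])]
scene tip card_terminal [([0.469, -0.055, -0.001], 0.84, [275.0, 274.0]), ([0.54, 0.121, -0.0], 0.69, [178.0, 308.0])]
scene tip charging_bay []
scen
[... 685 characters left out ...]
]
top marker_red [([0.407, -0.249, 0.017], 0.73, [338.0, 270.0])]
top marker_green [([0.417, -0.304, 0.016], 0.6, [362.0, 265.0])]
top receipt_roll [([0.647, -0.369, 0.059], 0.58, [393.0, 161.0]), ([0.406, -0.25, 0.018], 0.58, [338.0, 270.0])]
top rubber_stamp [([0.581, -0.382, 0.059], 0.53, [400.0, 191.0])]
top tip card_terminal [([0.54, 0.122, 0.001], 0.87, [176.0, 212.0]), ([0.472, -0.062, -0.0], 0.74, [256.0, 241.0])]
top tip charging_bay [([0.563, -0.158, -0.001], 0.58, [297.0, 202.0])]
top tip bay_mouth [([0.568, -0.16, 0.05], 0.93, [299.0, 197.0])]
top tip rear_stop [([0.604, -0.208, 0.033], 0.61, [320.0, 182.0])]
top tip catch_nose [([0.603, -0.207, 0.032], 0.65, [319.0, 182.0])]
1.3
```

View pics/scene0.png

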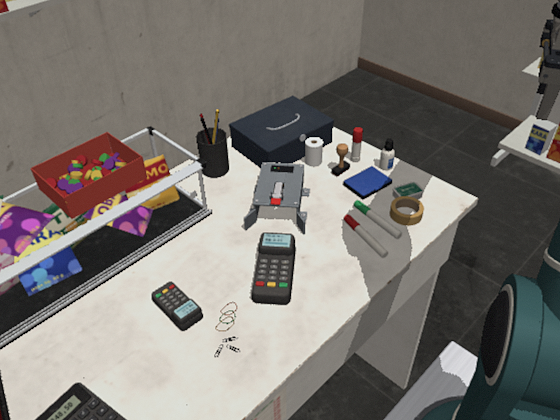

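View pics/top0.png

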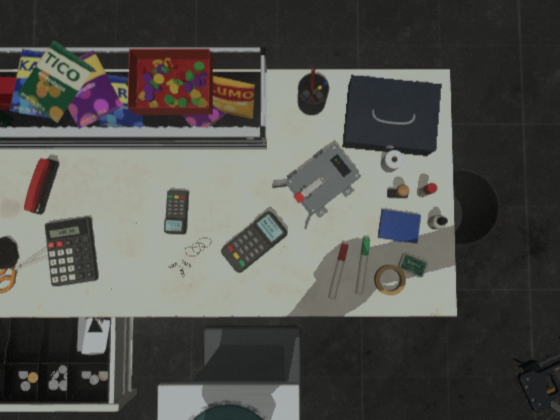

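Candidates for card_terminal are scene (274,268) / top (255,241) and scene (178,306) / top (177,212). The first is the larger one and lies in front of the bay mouth, so it fits. I'll confirm with a crop and measure both footprints.

```bash
python3 - <<'E'
import numpy as np, cv2
im=cv2.imread("pics/top0.png"); cv2.imwrite("pics/crop1.png",cv2.resize(im[130:290,140:380],None,fx=3,fy=3,interpolation=cv2.INTER_CUBIC))
P=np.load("top0.npy")
def rect(c,r,z0,z1):
    m=(np.hypot(P[...,0]-c[0],P[...,1]-c[1])<r)&(P[...,2]>z0)&(P[...,2]<z1)
    n,l,s,_=cv2.connectedComponentsWithStats(m.astype(np.uint8)); k=1+np.argmax(s[1:,4]); q=P[l==k]
    (cx,cy),(w,h),a=cv2.minAreaRect((q[:,:2]*1000).astype(np.float32)); b=cv2.boxPoints(((cx,cy),(w,h),a))
    print(len(q),np.round([cx,cy,w,h,a],1),"box",b.round().tolist(),"zmed",np.median(q[:,2]).round(4))
rect((.472,-.062),.1,.012,.06)
rect((.472,-.062),.1,.036,.06)
rect((.538,.118),.08,.008,.06)
rect((.605,-.21),.12,.043,.08)
rect((.605,-.21),.12,.043,.056)
m=(np.abs(P[...,0]-.45)<.2)&(np.abs(P[...,1]+.1)<.05);print("desk",np.nanpercentile(P[m][:,2],[10,50]))
E
```

```text
1992 [469.8 -58.9  70.6 147.   38.9] box [[396.0, -24.0], [489.0, -138.0], [543.0, -94.0], [451.0, 20.0]] zmed 0.0287
582 [499.7 -95.6  66.5  46.6  37.8] box [[459.0, -98.0], [488.0, -134.0], [540.0, -94.0], [512.0, -57.0]] zmed 0.042
931 [538.2 119.4  48.7 100.1  87.3] box [[487.0, 97.0], [587.0, 93.0], [589.0, 141.0], [489.0, 146.0]] zmed 0.0196
2635 [ 606.2 -211.5   94.3  148.3   37.9] box [[523.0, -182.0], [615.0, -299.0], [689.0, -241.0], [598.0, -124.0]] zmed 0.0528
2257 [ 607.8 -213.5   94.3  143.2   37.9] box [[527.0, -186.0], [615.0, -299.0], [689.0, -241.0], [601.0, -128.0]] zmed 0.0524
desk [-0.00273925  0.00036552]
```

View pics/crop1.png

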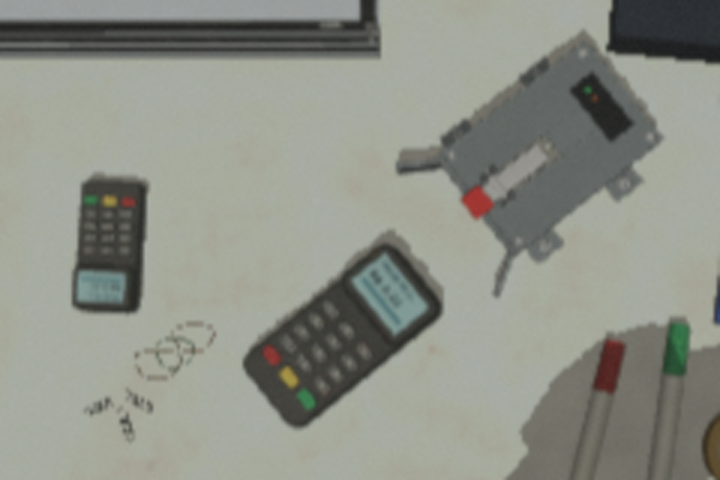

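The crop shows the larger terminal at crop (345,330), i.e. top (255,240). It measures 147x71 mm with its display toward the bay; the small one at crop (110,245) is only 100x49 mm. I'll use the larger one. It sits about 64 mm before the mouth, 14 mm off centre and 1° askew, which agrees with the description.

```bash
cat >> h.py <<'E'
A=np.deg2rad(-52.0); F=np.array([np.cos(A),np.sin(A),0]); L=np.array([-F[1],F[0],0]); M=np.array([.566,-.1595,0])
def bay(x,y,z): return M+x*F+y*L+np.array([0,0,z])
def rot(a,s=1):
    y=s*np.array([-np.sin(a),np.cos(a),0]); z=np.array([0,0,-1.]); return np.column_stack([np.cross(y,z),y,z])
def tobay(p): d=np.array(p)-M; return np.round([d@F,d@L,d[2]],4)
E
python3 - <<'E'
from h import *
aT=np.deg2rad(-51); f=np.array([np.cos(aT),np.sin(aT),0]); g=np.array([.470,-.059,0])-.045*f
best=None
for s in(1,-1):
    for p in(g+[0,0,.006],g+[0,0,.12],bay(-.042,0,.006)):
        q=solver.inverse_kinematics(p,rot(aT,s)); print(s,None if q is None else np.round(q,2))
E
```

```text
1 [ 0.41  0.56 -0.51  2.2   0.55  0.51  0.15]
1 [ 0.55  0.34 -0.66  2.14  0.31  0.75  0.38]
1 [ 0.59  0.69 -0.54  1.93  0.56  0.67  0.38]
-1 [-0.01  0.49 -0.02  2.22  0.02  0.43 -2.5 ]
-1 [ 0.15  0.27 -0.2   2.16  0.08  0.71 -2.56]
-1 [ 0.11  0.61  0.08  1.96 -0.08  0.57 -2.22]
```

```bash
python3 - <<'E'
from h import *
aT=np.deg2rad(-51); f=np.array([np.cos(aT),np.sin(aT),0]); g=np.array([.470,-.059,0])-.045*f
env.reach(g+[0,0,.17],rot(aT)); effector.release()
env.movel(g+[0,0,.05]); s0=env.sense(); env.movel(g+[0,0,.007],rate=.08)
s=env.sense(); print(s["t"],s0["wrist_force"].round(1) if hasattr(s0["wrist_force"],"round") else s0["wrist_force"],np.round(s["wrist_force"],1),np.round(s["ee_pos"],4),tobay(s["ee_pos"]))
effector.grasp(12); s=env.sense(); print(s["t"],s["gripper_width"],s["grasp_force"],np.round(s["wrist_force"],1))
p,d,i=cam("scene"); cv2.imwrite("pics/s1.png",cv2.resize(p[120:340,160:440,::-1],None,fx=2.5,fy=2.5))
E
```

```text
5.3083 [-0.1  0.4  0.2] [-0.1  0.1 -0.3] [ 0.4418 -0.0238  0.007 ] [-0.1834 -0.0144  0.007 ]
5.7667 0.06983920094038111 12.052956183906645 [ 0.3 -0.   3.7]
```

View pics/s1.png

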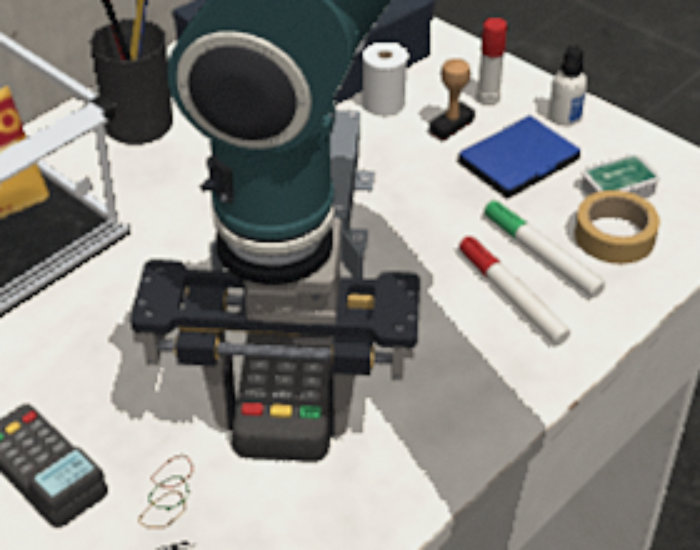

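The fingers straddle the terminal at (285,400) in the picture, width 70 mm, still flat. Next I align it and slide it in.

```bash
python3 - <<'E'
from h import *
def st(m):
    s=env.sense(); w=np.array(s["wrist_force"]); print(m,round(s["t"],2),tobay(s["ee_pos"]),"F fwd/left/up",np.round([w@F,w@L,w[2]],1),round(s["gripper_width"],4))
    return w
env.movel(bay(-.155,0,.007),rot(A),rate=.06); st("al")
for x in(-.135,-.12,-.105,-.09,-.075,-.06,-.045):
    env.movel(bay(x,0,.007),rate=.05); w=st(x)
    if abs(w@F)>15 or abs(w@L)>10: print("stop"); break
E
```

```text
al 6.5 [-0.1566 -0.0009  0.0071] F fwd/left/up [-5.8 -1.5  9. ] 0.0699
-0.135 7.05 [-0.1358 -0.0002  0.0072] F fwd/left/up [-1.7  0.3  6.4] 0.0701
-0.12 7.5 [-1.206e-01 -1.000e-04  7.200e-03] F fwd/left/up [-1.8  0.4  5.5] 0.0698
-0.105 7.95 [-1.056e-01 -1.000e-04  7.200e-03] F fwd/left/up [-2.9  0.1  5.7] 0.0702
-0.09 8.4 [-0.0906 -0.0001  0.0072] F fwd/left/up [-2.5  0.   4.8] 0.0701
-0.075 8.85 [-0.0756 -0.      0.0072] F fwd/left/up [-1.9  1.1  5.1] 0.0702
-0.06 9.3 [-0.0613  0.      0.0071] F fwd/left/up [-3.3 -0.2  5.8] 0.0704
-0.045 9.75 [-0.047   0.0003  0.0071] F fwd/left/up [-5.6  1.2  5.9] 0.0701
```

```bash
cat >> h.py <<'E'
def st(m):
    s=env.sense(); w=np.array(s["wrist_force"]); print(m,round(s["t"],2),tobay(s["ee_pos"]),"F fwd/left/up",np.round([w@F,w@L,w[2]],1))
    return w
E
python3 - <<'E'
from h import *
effector.release(); env.movel(bay(-.047,0,.06)); env.movel(bay(-.115,0,.06)); effector.grasp(5)
env.movel(bay(-.115,0,.008)); st("down")
for x in[-.095,-.085,-.075,-.065,-.058,-.053,-.05,-.047,-.045,-.043,-.041,-.039,-.037]:
    env.movel(bay(x,0,.008),rate=.04); w=st(x)
    if w@F<-14: print("stop"); break
E
```

```text
down 13.19 [-0.1152  0.0003  0.008 ] F fwd/left/up [-0.7  0.2 -0.7]
-0.095 13.84 [-0.095  -0.0001  0.008 ] F fwd/left/up [-0.4 -0.5 -0.1]
-0.085 14.24 [-0.0847  0.      0.0079] F fwd/left/up [ 0.1 -0.2 -0.1]
-0.075 14.64 [-0.075  -0.      0.0079] F fwd/left/up [-1.6  0.2  0.6]
-0.065 15.04 [-0.0644 -0.0001  0.008 ] F fwd/left/up [-1.2  0.3 -0.7]
-0.058 15.37 [-0.0573 -0.0001  0.008 ] F fwd/left/up [-1.5  0.1 -0.5]
-0.053 15.64 [-0.0524 -0.      0.008 ] F fwd/left/up [-0.8 -0.7 -0.4]
-0.05 15.89 [-0.0499 -0.      0.008 ] F fwd/left/up [-2.2 -1.1 -0.8]
-0.047 16.14 [-0.0473 -0.      0.0079] F fwd/left/up [-3.3 -0.1  0.7]
-0.045 16.39 [-0.0455  0.      0.0079] F fwd/left/up [-4.8 -0.7  0.5]
-0.043 16.64 [-0.0433 -0.      0.0079] F fwd/left/up [-4.2 -1.1  1.3]
-0.041 16.89 [-0.0413 -0.0001  0.0079] F fwd/left/up [-4.8 -1.   1.5]
-0.039 17.14 [-0.0396 -0.0001  0.0079] F fwd/left/up [-5.4 -0.4  2.2]
-0.037 17.39 [-0.0379 -0.      0.0079] F fwd/left/up [-6.5 -0.3  2.3]
```

```bash
python3 - <<'E'
from h import *
for k in range(1,13):
    env.movel(bay(-.037+.001*k,0,.008),rate=.03); w=st(k)
    if w@F<-13: print("stop"); break
env.pause(.3); st("hold")
env.movel(bay(-.11,0,.008),rate=.1); env.movel(bay(-.13,0,.2)); 
env.reach(bay(-.30,0.0,.25),rot(A)); st("clear")
for n in("top","scene"):
    p,d,i=cam(n); np.save(n+"2.npy",cloud(d,i)); c=p[120:290,200:420] if n=="top" else p[110:300,190:420]
    cv2.imwrite(f"pics/{n}2.png",cv2.resize(c[:,:,::-1],None,fx=3,fy=3,interpolation=cv2.INTER_CUBIC))
    for o in("card_terminal","bay_mouth","catch_nose"): print(n,o,[(tobay(r["at"]).tolist(),round(r["score"],2)) for r in tip_of(n,o)])
E
```

```text
1 17.64 [-0.0374 -0.      0.0079] F fwd/left/up [-7.4 -0.7  3.3]
2 17.89 [-0.0369 -0.      0.0079] F fwd/left/up [-8.6 -0.1  4.4]
3 18.14 [-0.0368 -0.      0.0079] F fwd/left/up [-10.1  -1.5   5.8]
4 18.39 [-0.0367 -0.      0.0078] F fwd/left/up [-12.5  -1.4   7.9]
5 18.64 [-0.0367 -0.      0.0078] F fwd/left/up [-13.9  -1.6   9.1]
stop
hold 18.94 [-0.0366 -0.0001  0.0078] F fwd/left/up [-14.6  -1.3   8.9]
clear 22.05 [-2.987e-01 -1.000e-04  2.499e-01] F fwd/left/up [-0.1 -0.6 -0.4]
top card_terminal [([0.0416, 0.0011, -0.0023], 0.85), ([-0.2392, 0.1526, -0.0019], 0.71), ([-0.0008, 0.0014, -0.0019], 0.44)]
top bay_mouth [([-0.0015, 0.0033, 0.0473], 0.74), ([0.2154, -0.0618, 0.0022], 0.26)]
top catch_nose [([0.0618, 0.001, 0.0314], 0.48)]
scene card_terminal [([0.0356, 0.0039, 0.0007], 0.78), ([-0.236, 0.1533, 0.0016], 0.63)]
scene bay_mouth [([-0.0012, 0.0004, 0.0439], 0.62)]
scene catch_nose [([0.0601, -0.0009, 0.0325], 0.43)]
```

View pics/top2.png

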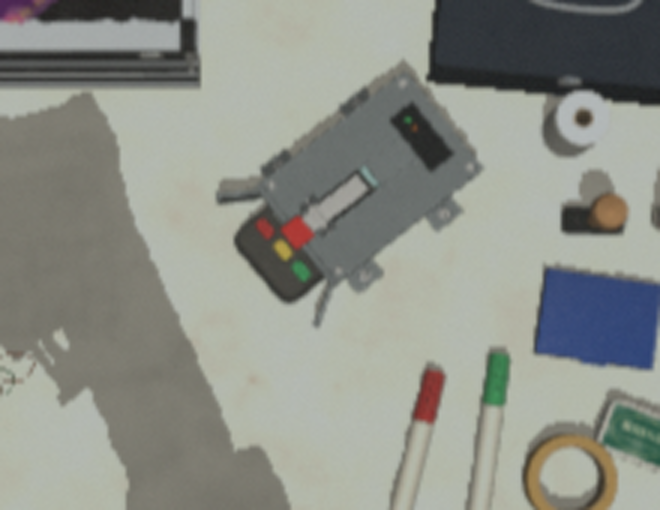

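View pics/scene2.png

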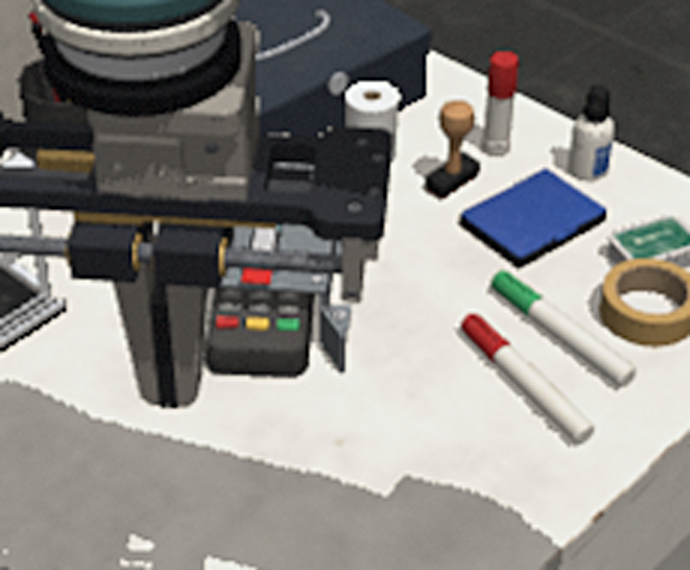

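The top view shows the terminal home, with only about the key end protruding at (280,255) and the bystanders undisturbed. Next I check the key-end position and catch angle from the depth data.

```bash
python3 - <<'E'
from h import *
a,b=np.load("top0.npy"),np.load("top2.npy")
def B(P): d=P-M; return np.stack([d@F,d@L,d[...,2]],-1)
A0,B2=B(a),B(b)
m=(np.abs(B2[...,1])<.02)&(B2[...,0]>-.08)&(B2[...,0]<0)&(B2[...,2]>.015)
print("key end x",np.sort(B2[m][:,0])[:6].round(4),"heights",np.percentile(B2[m][:,2],[10,50,90]).round(4))
for lo in np.arange(-.012,.085,.008):
    r=[]
    for X in(A0,B2):
        m=(np.abs(X[...,1])<.005)&(X[...,0]>lo)&(X[...,0]<lo+.008)&(X[...,2]>.045); r.append((m.sum(),round(float(np.median(X[m][:,2])),4) if m.any() else None))
    print(round(lo,3),r)
dz=np.abs(a[...,2]-b[...,2])
for n,c in dict(red=(.407,-.249),green=(.417,-.304),roll=(.647,-.369),stamp=(.581,-.382)).items():
    m=np.hypot(a[...,0]-c[0],a[...,1]-c[1])<.05; print(n,"changed px",int((dz[m]>.008).sum()))
E
```

```text
key end x [-0.0378 -0.0376 -0.0376 -0.0373 -0.0372 -0.0372] heights [0.0237 0.0276 0.0599]
-0.012 [(np.int64(9), 0.0615), (np.int64(9), 0.0622)]
-0.004 [(np.int64(17), 0.0624), (np.int64(17), 0.0627)]
0.004 [(np.int64(17), 0.0619), (np.int64(17), 0.0623)]
0.012 [(np.int64(15), 0.0603), (np.int64(16), 0.061)]
0.02 [(np.int64(17), 0.0612), (np.int64(17), 0.0617)]
0.028 [(np.int64(17), 0.0599), (np.int64(16), 0.06)]
0.036 [(np.int64(16), 0.0618), (np.int64(18), 0.0606)]
0.044 [(np.int64(16), 0.0599), (np.int64(17), 0.0595)]
0.052 [(np.int64(17), 0.061), (np.int64(14), 0.0619)]
0.06 [(np.int64(3), 0.0606), (np.int64(6), 0.0573)]
0.068 [(np.int64(11), 0.053), (np.int64(11), 0.0517)]
0.076 [(np.int64(15), 0.0526), (np.int64(15), 0.0521)]
0.084 [(np.int64(17), 0.0525), (np.int64(16), 0.0519)]
red changed px 11
green changed px 8
roll changed px 14
stamp changed px 13
```

The catch is back down at its rest height, and the key end is 37.5 mm outside the mouth, so the terminal rests on the catch. The arm is clear.

```bash
python3 -c "
from h import *
print(workorder.finish_job(), env.sense()['t'])"
```

```text
the job is handed in; nothing more can be done
the job is handed in; nothing more can be done
```

The terminal is home in the charging bay with the catch down behind its hump (key end 37.5 mm outside the mouth, within the 30–38 mm for held home), the markers, roll and stamp look unmoved, and the job is handed in; no verdict was returned.

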